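# Unclip the bone tray from its rails and slide it onto a drying mat

## Task

The white tray of cleaned bones is clicked fast between two dark steel rails on the finds table. Push or pull it out of the rails along their length; it lets go towards one end only, which cannot be seen, so feel for it and do not force it against the hidden stop or squeeze it hard. Then slide it squarely onto the middle of the blue drying mat at that end, both bones still in it and the brushes and bottle left alone.

Things in the scene. Friction and masses are not known exactly. Their poses are not given: they have to be found in the camera images.
- tray: White plastic tray, 166 mm long (its own y), 80 mm wide (x), 36 mm high, about 0.35 kg, on a 100 mm wide, 6 mm thick sled foot that runs under the rail lips. Origin: centre of the underside, z up. Walls and two dividers (at y = +30 and -30 mm) are 4 mm thick, up to z = 36 mm. Each end compartment (47 mm long) holds one bone. It starts in the middle of the rails, clicked
- well (a point): Centre of the floor of the tray's empty middle compartment, 9 mm above the tray's underside; axes as the tray. The compartment is 72 mm (x) by 56 mm (y) inside and 27 mm deep: room for shut or slightly spread fingers to push on a divider
- dock: Pair of fixed dark steel rails, 160 mm long (its own y), 128 mm over their outsides (x), 13 mm high, each with a lip over the tray's foot; 86 mm between the lips. Origin: midway between the rails, on the table, z up. The tray can only slide along y in them and is clear after 165 mm. Both ends look alike, but a stop under the tray, out of sight, blocks +y or -y; which one varies
- catch (a point): The sprung catch at the middle of the rails, 3 mm above the table; axes as the dock. About 2 mm of slide is play. Towards the free end the catch gives way at about 12 to 20 N within 9 mm; towards the blocked end the stop holds it, rubbery then solid, within about 5 mm. More than 45 N from the robot on the tray counts as forcing it
- mat_left: Blue drying mat, a 1 mm sheet fixed to the table beyond the rails' +y end, 225 mm long (its own y) and 160 mm wide (x). Origin: its centre. Nothing catches on its edge
- mat_right: The like blue drying mat beyond the rails' -y end
- bone_left: Light brown knuckle bone, about 40 mm long and 14 mm high, loose in the tray's +y compartment; origin at its underside, in the middle
- bone_right: Dark brown knuckle bone, about 39 mm long and 17 mm high, loose in the tray's -y compartment; origin at its underside, in the middle
- toothbrush: Toothbrush lying on the table on the far side of the rails, 167 mm long, 17 mm high; leave it alone
- paintbrush: Paintbrush lying on the table on the near side of the rails, 190 mm long; leave it alone
- bottle: Water bottle standing far right on the table, 66 mm across, 210 mm high; leave it alone
Not all that is in view belongs to the job. Of the things that look like the tray, the smallest one is meant.

How it is judged:
By the outcome, as a careful person would: the job done as asked, in the order asked, and still so for the second after the job is handed in, with the robot touching nothing.
It also fails if it takes over 42 s, if anything falls off the work surface, if the arm or the gripper's body presses on something with over 40 N, if the wrist force passes 120 N, or if a joint passes its speed limit or range.

## Robot

A 6-joint arm with a two-finger parallel gripper is mounted at the origin on the work surface. World frame = base frame: x ahead of the robot, y to its left, z up, the work surface at z = 0. Lengths are in m, angles in rad, forces in N, time in s.
With the tool pointing down it reaches from about 0.375 to 0.9 m from the base axis. Payload 3.1 kg.
Tool frame: the origin (TCP) lies between the finger pads; the fingertips stand 22 mm ahead of it and the grasp point (between the pads) lies 3 mm ahead of it (env.tip_reach is the distance from the TCP to the fingertips, in m); z points along the fingers, y is the line along which they close (so a half turn about z gives the same grasp; the last joint's range is limited). The gripper opens to 85 mm and grips with 20 to 120 N. Pads are 22 mm wide; open, the fingers measure 114 mm over their backs; the gripper's body (76 mm by 85 mm) begins 54 mm behind the grasp point. The pads swing forward as they close: fully open they stand 13 mm farther back than shut.
Start: joints at [-1.47, 0.527, 1.433, -0, 1.181, -0.178], TCP at [0.172, -0.601, 0.253] pointing down, gripper open.
Joint ranges: [-3.08, 3.08], [-0.75, 2.2], [0.22, 2.44], [-1.43, 4.57], [0, 2.65], [-2.85, 2.85]. Speed limits (rad/s): [2.79, 2.79, 3.14, 3.14, 3.14, 3.14].

## Interface

Orientations are given as [roll, pitch, yaw] about the fixed x, y, z axes, in that order (R = Rz(yaw) Ry(pitch) Rx(roll)).
In Python, from workcell import env gives the robot as it stands. The module is installed in compiled form; this text tells all that it offers.
- The arm moves only by the tool arm_command, never from a script. Its argument "increments" is one flat list of numbers, 7 for each row, row after row: the shift along the world's x, y, z normalised to -1 to 1, where 1 is 0.15 m, then the turn, a rotation vector about the world's x, y, z normalised to -1 to 1, where 1 is 2 pi rad, then the opening, from 0 (shut) to 1 (fully open). A call has 1 to 12 rows; each row shifts and turns the commanded pose from where the row before left it; what a row does not reach is not made up. A row lasts 1/10 s, in which the tool goes at most 50 mm and 8.59 degrees, less where a joint would pass 70% of its speed; a pose out of reach is approached as far as the arm can. A call with a number of a shift or a turn outside -1 to 1 is refused whole. A call with a gripper value outside its range is refused whole. The fingers move at their own pace and stop on an object; the grip force is fixed at half the most. Time passes only in rows, so rows that do not move let the fingers close. It gives the time, the measured TCP pose, the force, the opening and the grip force at its end, in the units of the state.
- env.observe(): the state, without advancing time (a new reading comes with each control period).
- env.snapshot(name): name is "scene" or "top"; returns (picture, depth): 384x512x3 uint8, red, green, blue; 384x512 float32, m along the optical axis (not along the pixel's ray), 0 where there is no reading.
- env.camera_params(name): a dict with "K" (3x3 intrinsics, pixels), "position" and "attitude" of the camera in the world. Camera axes: x right, y down, z forward; pixel columns grow to the right and rows downward; lengths in m; the calibration is good to about 2 mm. A picture is of the moment at which its call begins. camera_params takes no time and is no camera call.
- env.close_job(): hands the job in; it is judged then, once.
Trained networks look in the newest picture that a camera, given by its name, has taken for a name from the list of things; names that differ only in an ending like _2 or _b are one class to them, and where a whole thing is asked for, a point or a joint stands for the part that bears it (a point fixed in the world has none). Each returns a list of dicts, best first, with "score" (0 to 1); they miss things now and then, are a little off and sometimes report something else, mostly with a low value. They report only what shows in the picture. A call takes as long as a camera call. They do not tell look-alikes from the thing itself.
- env.spot_in(camera, name): "position" ([column, row] in pixels, amid what is visible of it).
- env.cut_out(camera, name): "mask" (384x512 bool, what is visible of it) and "position" ([column, row] in pixels, amid what is visible of it).
- env.place_of(camera, name): "position" ([column, row] in pixels: a listed point, or the origin of a listed thing).
The state is a dict: "time": time; "q": joint angles; "qd": joint speeds; "tau": joint torques, N m; "ee_pos": TCP position; "orientation": TCP orientation; "ft_force": force on the tool from outside, world axes, zero at the start; "wrist_torque": the same for the moment, N m; "gripper_width": opening from 0.0 (shut) to 1.0 (fully open); "grip_force": force on a finger pad.
Only numpy, scipy, OpenCV 4.12 (cv2) and the standard library are available. Lean on these libraries where they do the work, as an engineer would, in place of code of your own. Each camera call takes 0.05 s, during which the arm holds its last target. There are 200 camera calls.

## Working session

There is one attempt and no reset: what is moved stays moved. The work goes in short steps, Python scripts to look and compute and a tool call to move; the robot and the scene stay as the last step left them, time stands still between calls to the robot, and variables do not carry over. Pictures are saved under pics/ and viewed, at most 10 in all, crops included, and the job is handed in when it is done.

Besides the shell and the picture viewer there is one more tool, called after "Emit:" by a JSON object that holds its "fn" and its "kwargs". arm_command: Moves the arm, as the interface text tells. Scaled input: -1 to 1 covers 0.15 m each way for a shift and 2 pi rad each way for a turn. Its arguments: {"type":"object","properties":{"increments":{"type":"array","items":{"type":"number","minimum":-1,"maximum":1}}},"required":["increments"]}

```bash
mkdir -p pics; cat > h.py <<'E'
import numpy as np, cv2
from scipy.spatial.transform import Rotation as R
from workcell import env
def cam(n):
    c=env.camera_params(n); a=np.array(c["attitude"],float)
    M=a if a.shape==(3,3) else R.from_euler('xyz',a).as_matrix()
    return np.array(c["K"]),np.array(c["position"]),M
def at_z(n,p,z):
    K,t,M=cam(n); r=M@np.linalg.inv(K)@np.array([p[0],p[1],1.0]); return t+r*(z-t[2])/r[2]
def cloud(n,d):
    K,t,M=cam(n); v,u=np.indices(d.shape)
    P=np.stack([(u-K[0,2])/K[0,0]*d,(v-K[1,2])/K[1,1]*d,d],-1); return P@M.T+t
def save(n,f):
    im,d=env.snapshot(n); cv2.imwrite(f,im[:,:,::-1]); return im,d
E
python3 - <<'E'
from h import *
for n in("top","scene"):
    im,d=save(n,f"pics/{n}0.png"); print(n,env.camera_params(n)["attitude"],cam(n)[1]); P=cloud(n,d)
    for k in("tray","dock","mat_left","mat_right","well","catch","bone_left","bone_right"):
        for r in env.place_of(n,k)[:4]:
            p=r["position"];print(k,np.round(p),round(r["score"],2),P[int(p[1]),int(p[0])].round(3),at_z(n,p,0).round(3))
print(env.tip_reach,env.observe())
E
```

```text
top [-2.98012042 -0.02795789 -1.57838874] [ 0.27964492 -0.07716433  1.32453916]
tray [300. 261.] 0.74 [ 0.278 -0.162  0.698] [ 0.274 -0.258  0.   ]
tray [143. 272.] 0.7 [0.242 0.261 0.014] [0.241 0.262 0.   ]
tray [221. 185.] 0.67 [0.529 0.007 0.014] [0.53  0.008 0.   ]
dock [217. 185.] 0.86 [0.529 0.021 0.01 ] [0.53  0.021 0.   ]
dock [220. 185.] 0.18 [0.533 0.011 0.01 ] [0.533 0.01  0.   ]
mat_left [158. 186.] 0.77 [ 0.532  0.222 -0.002] [0.529 0.22  0.   ]
mat_right [280. 175.] 0.85 [ 0.57  -0.191 -0.003] [ 0.567 -0.194  0.   ]
mat_right [162. 189.] 0.64 [0.517 0.207 0.002] [0.518 0.207 0.   ]
well [140. 272.] 0.82 [0.242 0.271 0.011] [0.241 0.271 0.   ]
well [222. 187.] 0.8 [0.524 0.008 0.002] [0.523 0.006 0.   ]
well [300. 264.] 0.73 [ 0.274 -0.162  0.699] [ 0.265 -0.256  0.   ]
catch [220. 187.] 0.72 [0.522 0.011 0.009] [0.523 0.01  0.   ]
bone_left [205. 186.] 0.43 [0.526 0.063 0.025] [0.53  0.063 0.   ]
bone_right [234. 183.] 0.52 [ 0.538 -0.037  0.019] [ 0.539 -0.036  0.   ]
scene [-2.4345905   0.00257865  2.01703835] [1.04165842 0.18764498 0.78713108]
tray [286. 229.] 0.91 
[... 771 characters left out ...]
2 {'time': 0.9, 'q': array([-1.47050261e+00,  5.27455153e-01,  1.43267414e+00,  2.70566464e-05,
        1.18139098e+00, -1.78511546e-01]), 'qd': array([ 1.30274323e-03,  6.50040896e-04,  1.03049948e-03,  8.02181725e-05,
        2.73842063e-04, -1.60497929e-03]), 'tau': array([-6.55642561e-04, -4.42310643e+01, -1.78423226e+01, -1.21081912e-04,
        6.80529938e-04, -1.14135833e-05]), 'ee_pos': array([ 0.17203218, -0.60085306,  0.25334623]), 'orientation': array([ 3.14151697e+00, -1.17810692e-05,  2.78794989e-01]), 'ft_force': array([ 0.46304304, -0.51613419, -0.38733895]), 'wrist_torque': array([-0.00246127,  0.03548347, -0.01735457]), 'grip_force': 0.0, 'gripper_width': 1.0023452917256632}
```

View pics/top0.png

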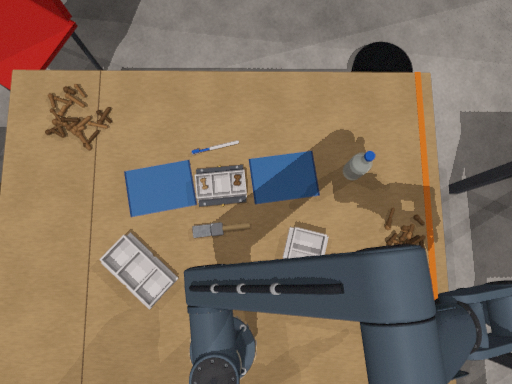

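View pics/scene0.png

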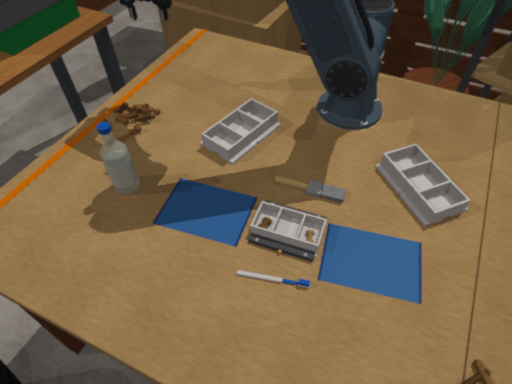

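The top picture shows three trays: one in the rails with the bones at (221,185), and empty ones at about (140,270) and (303,243). The one in the rails is the smallest and holds the bones, so it is the one meant. I'll measure it and the mats, and confirm with a crop.

```bash
python3 - <<'E'
from h import *
ax=lambda B:B
def rect(P2,tag):
    (c,s,a)=cv2.minAreaRect((P2*1000).astype(np.float32)); 
    # angle of long side
    if s[0]<s[1]: a+=90
    print(tag,np.round(c,1),np.round(s,1),"long dir deg",round((a+360)%180,2))
for n in("top","scene"):
    im,d=env.snapshot(n); P=cloud(n,d); hsv=cv2.cvtColor(im,cv2.COLOR_RGB2HSV)
    b=((hsv[...,0]>100)&(hsv[...,0]<125)&(hsv[...,1]>150)).astype(np.uint8)
    N,L,S,C=cv2.connectedComponentsWithStats(b)
    for i in range(1,N):
        if S[i,4]>1500:
            v,u=np.where(L==i); Q=np.array([at_z(n,(x,y),0.001) for x,y in zip(u,v)])
            if .4<Q[:,0].mean()<.7: rect(Q[:,:2],n+" mat")
    m=(abs(P[...,0]-.53)<.09)&(abs(P[...,1]-.008)<.13)
    t=m&(P[...,2]>.028)&(P[...,2]<.05)&(d>0)
    rect(P[t][:,:2],n+" tray rim"); print(np.median(P[t][:,2]),np.percentile(P[t][:,2],[2,98]))
    k=m&(im.max(-1)<90)&(abs(P[...,0]-.53)<.08); rect(P[k][:,:2],n+" rails")
    for nm in("tray","toothbrush","paintbrush"):
        r=env.cut_out(n,nm)
        for q in r[:4]:
            M=q["mask"]
            Q=np.array([at_z(n,(x,y),0.036 if nm=="tray" else .01) for y,x in np.argwhere(M)]); rect(Q[:,:2],n+nm+str(q["position"]))
    c=im[150:225,120:325] if n=="top" else im[170:310,145:430]
    cv2.imwrite(f"pics/{n}c.png",cv2.resize(c[:,:,::-1],None,fx=3.9 if n=="top" else 2.8,fy=3.9 if n=="top" else 2.8,interpolation=cv2.INTER_CUBIC))
E
```

```text
top mat [ 560.  -205.1] [154.5 219.5] long dir deg 97.62
top tray rim [528.1   8.3] [ 81.3 166. ] long dir deg 95.8
0.03495726543460509 [0.02928075 0.04037603]
top rails [528.5  -5.9] [135.3 200.3] long dir deg 92.5
toptray[137.3, 273.5] [251.5 267.1] [227.5 133.8] long dir deg 47.9Traceback (most recent call last):
  File "<stdin>", line 24, in <module>
  File "h.py", line 9, in at_z
    K,t,M=cam(n); r=M@np.linalg.inv(K)@np.array([p[0],p[1],1.0]); return t+r*(z-t[2])/r[2]
          ~~~^^^
  File "h.py", line 5, in cam
    c=env.camera_params(n); a=np.array(c["attitude"],float)
ValueError: time passes only in moves, steps and waits
```

```bash
cat >> h.py <<'E'
_c={}
_cam=cam
def cam(n):
    if n not in _c:_c[n]=_cam(n)
    return _c[n]
def flat(n,mask,z):
    K,t,M=cam(n); v,u=np.where(mask); r=np.stack([u,v,np.ones(len(u))],-1)@np.linalg.inv(K).T@M.T
    return (t+r*((z-t[2])/r[:,2:]))[:,:2]
def rect(P2,tag):
    (c,s,a)=cv2.minAreaRect((P2*1000).astype(np.float32))
    if s[0]<s[1]: a+=90
    print(tag,np.round(c,1),np.round(s,1),"long dir",round((a+360)%180,2))
def mats(n,im):
    hsv=cv2.cvtColor(im,cv2.COLOR_RGB2HSV)
    b=((hsv[...,0]>98)&(hsv[...,0]<128)&(hsv[...,1]>130)).astype(np.uint8)
    N,L,S,C=cv2.connectedComponentsWithStats(b)
    for i in range(1,N):
        if S[i,4]>1000:
            Q=flat(n,L==i,.001)
            if .4<Q[:,0].mean()<.7: rect(Q,n+" mat")
def rim(n,P,d,lo=.028):
    t=(abs(P[...,0]-.54)<.1)&(abs(P[...,1])<.4)&(P[...,2]>lo)&(P[...,2]<.045)&(d>0)
    N,L,S,C=cv2.connectedComponentsWithStats(t.astype(np.uint8),connectivity=8)
    for i in range(1,N):
        if S[i,4]>60: rect(P[L==i][:,:2],n+" rim")
E
python3 - <<'E'
from h import *
for n in("top","scene"):
    im,d=env.snapshot(n); P=cloud(n,d); mats(n,im); rim(n,P,d)
    for nm in("tray","dock","mat_left","toothbrush","paintbrush"):
        for q in env.cut_out(n,nm)[:3]:
            rect(flat(n,q["mask"],0.036 if nm=="tray" else .001),n+nm+str(q["position"]))
    c=im[150:225,120:325] if n=="top" else im[170:310,145:430]
    f=3.9 if n=="top" else 2.8
    cv2.imwrite(f"pics/{n}c.png",cv2.resize(c[:,:,::-1],None,fx=f,fy=f,interpolation=cv2.INTER_CUBIC))
E
```

```text
top mat [ 559.4 -205.5] [155.7 220.2] long dir 97.62
top mat [523.1 215.2] [154.5 220.7] long dir 100.47
top rim [527.9   8.4] [ 81.8 166.4] long dir 95.63
toptray[137.6, 271.1] [251.7 267.6] [230.4 132.1] long dir 47.4
toptray[303.2, 242.2] [ 320.7 -270.4] [130.6 106.6] long dir 75.33
toptray[234.1, 181.9] [539.4 -47.4] [13.3 30.6] long dir 179.99
topdock[221.3, 197.7] [528.2   8.3] [133.8 160. ] long dir 96.2
topmat_left[158.9, 188.8] [522. 215.] [159.7 227.5] long dir 100.53
toptoothbrush[216.9, 146.2] [664.7  29.2] [  9.4 157.5] long dir 103.87
toptoothbrush[219.0, 198.9] [531.    9.5] [133.2 159. ] long dir 95.72
toppaintbrush[217.8, 230.9] [382.3   7. ] [ 42.6 189.2] long dir 95.1
scene mat [ 560.3 -204.9] [154.8 219.7] long dir 97.61
scene mat [523.  216.1] [155.4 219.7] long dir 100.66
scene rim [529.3  10.6] [ 83.4 166. ] long dir 95.6
scenetray[287.5, 225.5] [538.4  11.8] [100.6 171.5] long dir 94.34
scenetray[420.1, 181.3] [261.4 267.1] [250.7 157.5] long dir 47.29
scenetray[241.5, 132.3] [ 274.1 -245.3] [160.  257.2] long dir 166.73
scenedock[285.2, 248.2] [526.    7.5] [141.6 162.6] long dir 97.62
scenemat_left[375.1, 265.5] [522.4 216.2] [160.4 223.7] long dir 100.61
scenetoothbrush[276.6, 279.5] [661.5  28.4] [ 18.4 166.8] long dir 104.49
scenepaintbrush[316.8, 187.9] [375.8   7.3] [ 52.7 189.8] long dir 97.27
```

View pics/topc.png

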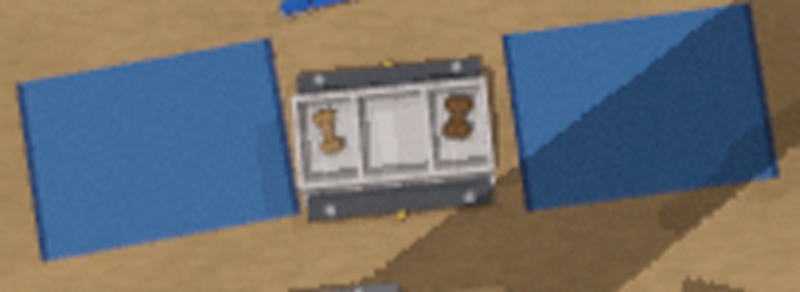

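The crop shows the small tray with both bones in it, light at about (327,132) and dark at about (457,118), between the rails with a mat at each end. That confirms it. The tray centre is about (0.5285, 0.009) with yaw 5.7°. I'll move above it with the fingers spread along the tray's x.

Emit:
{"fn": "arm_command", "kwargs": {"increments": [0.14, 0.24, 0, 0, 0, 0.0185, 0.36, 0.14, 0.24, 0, 0, 0, 0.0185, 0.36, 0.14, 0.24, 0, 0, 0, 0.0185, 0.36, 0.14, 0.24, 0, 0, 0, 0.0185, 0.36, 0.14, 0.24, 0, 0, 0, 0.0185, 0.36, 0.14, 0.24, 0, 0, 0, 0.0185, 0.36, 0.14, 0.24, 0, 0, 0, 0.0185, 0.36, 0.14, 0.24, 0, 0, 0, 0.0185, 0.36, 0.14, 0.24, 0, 0, 0, 0.0185, 0.36, 0.14, 0.24, 0, 0, 0, 0.0185, 0.36, 0.14, 0.24, 0, 0, 0, 0.0185, 0.36, 0.14, 0.24, 0, 0, 0, 0.0185, 0.36]}}

```text
time: 2.8
ee_pos: [0.4248, -0.1674, 0.2536]
orientation: [3.141, 0.001, 1.678]
ft_force: [0.6, -0.3, 0.3]
gripper_width: 0.361
grip_force: 0.0
```

Emit:
{"fn": "arm_command", "kwargs": {"increments": [0.12, 0.2, 0, 0, 0, 0, 0.36, 0.12, 0.2, 0, 0, 0, 0, 0.36, 0.12, 0.2, 0, 0, 0, 0, 0.36, 0.12, 0.2, 0, 0, 0, 0, 0.36, 0.12, 0.2, 0, 0, 0, 0, 0.36, 0.1, 0.18, 0, 0, 0, 0, 0.36, 0, 0, 0, 0, 0, 0, 0.36, 0, 0, 0, 0, 0, 0, 0.36]}}

```text
time: 3.6
ee_pos: [0.5289, 0.0086, 0.2532]
orientation: [-3.141, 0.0, 1.676]
ft_force: [-0.3, -0.1, 0.1]
gripper_width: 0.363
grip_force: 0.0
```

Emit:
{"fn": "arm_command", "kwargs": {"increments": [0, 0, -0.3, 0, 0, 0, 0.36, 0, 0, -0.3, 0, 0, 0, 0.36, 0, 0, -0.3, 0, 0, 0, 0.36, 0, 0, -0.2, 0, 0, 0, 0.36, 0, 0, -0.1, 0, 0, 0, 0.36, 0, 0, -0.1, 0, 0, 0, 0.36, 0, 0, -0.1, 0, 0, 0, 0.36, 0, 0, -0.04, 0, 0, 0, 0.36, 0, 0, 0, 0, 0, 0, 0.36, 0, 0, 0, 0, 0, 0, 0.36]}}

```text
time: 4.6
ee_pos: [0.5292, 0.0076, 0.0378]
orientation: [3.141, 0.0, 1.673]
ft_force: [-0.1, 0.5, 1.1]
gripper_width: 0.363
grip_force: 0.0
```

```bash
python3 - <<'E'
from h import *
im,d=env.snapshot("scene"); c=im[170:290,215:375]
cv2.imwrite("pics/s1.png",cv2.resize(c[:,:,::-1],None,fx=5,fy=5,interpolation=cv2.INTER_CUBIC))
E
```

```text
(no output)
```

View pics/s1.png

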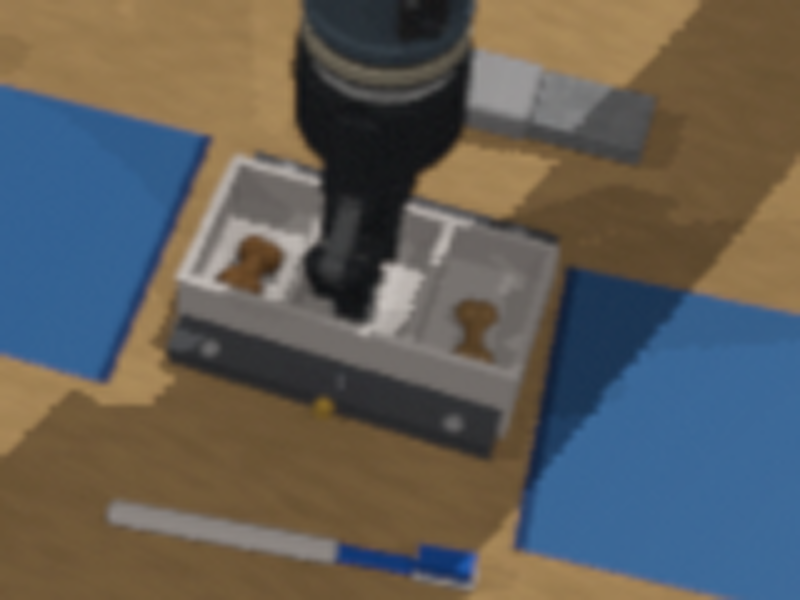

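The fingers at about (350,270) are between the dividers, and both bones are in place. I'll feel towards +y first.

Emit:
{"fn": "arm_command", "kwargs": {"increments": [-0.005, 0.047, 0, 0, 0, 0, 0.4, -0.005, 0.046, 0, 0, 0, 0, 0.4, 0, 0, 0, 0, 0, 0, 0.4]}}

```text
time: 4.95
ee_pos: [0.5272, 0.0233, 0.0377]
orientation: [3.142, -0.0, 1.675]
ft_force: [0.1, -0.1, 0.3]
gripper_width: 0.398
grip_force: 0.0
```

Emit:
{"fn": "arm_command", "kwargs": {"increments": [-0.001, 0.013, 0, 0, 0, 0, 0.4, 0, 0, 0, 0, 0, 0, 0.4]}}

```text
time: 5.15
ee_pos: [0.5274, 0.0244, 0.0374]
orientation: [3.141, 0.0, 1.674]
ft_force: [0.1, 0.5, -0.7]
gripper_width: 0.403
grip_force: 0.0
```

Emit:
{"fn": "arm_command", "kwargs": {"increments": [-0.001, 0.01, 0, 0, 0, 0, 0.4, 0, 0, 0, 0, 0, 0, 0.4]}}

```text
time: 5.35
ee_pos: [0.5273, 0.0256, 0.0373]
orientation: [3.142, 0.0, 1.674]
ft_force: [-0.1, -0.2, 0.2]
gripper_width: 0.399
grip_force: 0.0
```

Emit:
{"fn": "arm_command", "kwargs": {"increments": [-0.001, 0.01, 0, 0, 0, 0, 0.4, 0, 0, 0, 0, 0, 0, 0.4]}}

```text
time: 5.55
ee_pos: [0.5272, 0.0266, 0.0373]
orientation: [3.142, 0.001, 1.674]
ft_force: [-0.3, -3.1, 0.0]
gripper_width: 0.399
grip_force: 1.5
```

Emit:
{"fn": "arm_command", "kwargs": {"increments": [-0.001, 0.008, 0, 0, 0, 0, 0.4, 0, 0, 0, 0, 0, 0, 0.4]}}

```text
time: 5.75
ee_pos: [0.5271, 0.0271, 0.0373]
orientation: [3.142, 0.001, 1.674]
ft_force: [-0.8, -6.4, -0.4]
gripper_width: 0.398
grip_force: 3.4
```

Emit:
{"fn": "arm_command", "kwargs": {"increments": [-0.001, 0.008, 0, 0, 0, 0, 0.4, 0, 0, 0, 0, 0, 0, 0.4]}}

```text
time: 5.95
ee_pos: [0.5272, 0.0278, 0.0373]
orientation: [3.141, 0.002, 1.674]
ft_force: [-0.8, -8.0, 0.2]
gripper_width: 0.4
grip_force: 4.2
```

Emit:
{"fn": "arm_command", "kwargs": {"increments": [-0.001, 0.008, 0, 0, 0, 0, 0.4, 0, 0, 0, 0, 0, 0, 0.4]}}

```text
time: 6.15
ee_pos: [0.5273, 0.0287, 0.0374]
orientation: [3.141, 0.002, 1.675]
ft_force: [-0.8, -10.3, -1.1]
gripper_width: 0.4
grip_force: 4.4
```

Emit:
{"fn": "arm_command", "kwargs": {"increments": [-0.001, 0.008, 0, 0, 0, 0, 0.4, 0, 0, 0, 0, 0, 0, 0.4]}}

```text
time: 6.35
ee_pos: [0.5271, 0.0303, 0.0373]
orientation: [3.141, 0.002, 1.674]
ft_force: [0.0, -7.0, -0.8]
gripper_width: 0.4
grip_force: 3.5
```

Emit:
{"fn": "arm_command", "kwargs": {"increments": [-0.001, 0.006, 0, 0, 0, 0, 0.4, 0, 0, 0, 0, 0, 0, 0.4]}}

```text
time: 6.55
ee_pos: [0.5269, 0.0314, 0.0373]
orientation: [3.141, 0.002, 1.674]
ft_force: [0.7, -5.2, -1.0]
gripper_width: 0.4
grip_force: 3.0
```

Emit:
{"fn": "arm_command", "kwargs": {"increments": [-0.001, 0.007, 0, 0, 0, 0, 0.4, 0, 0, 0, 0, 0, 0, 0.4]}}

```text
time: 6.75
ee_pos: [0.5267, 0.0329, 0.0373]
orientation: [3.141, 0.001, 1.674]
ft_force: [-0.6, -4.8, -0.2]
gripper_width: 0.397
grip_force: 2.2
```

Emit:
{"fn": "arm_command", "kwargs": {"increments": [-0.001, 0.007, 0, 0, 0, 0, 0.4, 0, 0, 0, 0, 0, 0, 0.4]}}

```text
time: 6.95
ee_pos: [0.5264, 0.0345, 0.0373]
orientation: [3.141, 0.0, 1.674]
ft_force: [0.7, -3.9, -1.1]
gripper_width: 0.406
grip_force: 1.8
```

Emit:
{"fn": "arm_command", "kwargs": {"increments": [-0.001, 0.007, 0, 0, 0, 0, 0.4, 0, 0, 0, 0, 0, 0, 0.4]}}

```text
time: 7.15
ee_pos: [0.5261, 0.0359, 0.0373]
orientation: [3.141, 0.0, 1.673]
ft_force: [0.9, -2.4, -1.2]
gripper_width: 0.402
grip_force: 1.5
```

It has let go: the force peaked at about 10 N, fell off, and the tray has moved about 9 mm. The free end is +y, so I'll slide it out.

Emit:
{"fn": "arm_command", "kwargs": {"increments": [-0.003, 0.03, 0, 0, 0, 0, 0.4, -0.0053, 0.053, 0, 0, 0, 0, 0.4, -0.0053, 0.053, 0, 0, 0, 0, 0.4, -0.0053, 0.053, 0, 0, 0, 0, 0.4, -0.0053, 0.053, 0, 0, 0, 0, 0.4, -0.0053, 0.053, 0, 0, 0, 0, 0.4, -0.0053, 0.053, 0, 0, 0, 0, 0.4, -0.0053, 0.053, 0, 0, 0, 0, 0.4, -0.0053, 0.053, 0, 0, 0, 0, 0.4, -0.0053, 0.053, 0, 0, 0, 0, 0.4, -0.003, 0.03, 0, 0, 0, 0, 0.4, 0, 0, 0, 0, 0, 0, 0.4]}}

```text
time: 8.35
ee_pos: [0.5172, 0.1176, 0.0373]
orientation: [-3.141, -0.001, 1.674]
ft_force: [0.3, -0.6, -0.8]
gripper_width: 0.4
grip_force: 0.0
```

```bash
python3 - <<'E'
from h import *
for n in("top","scene"):
    im,d=env.snapshot(n); rim(n,cloud(n,d),d)
c=im[160:300,215:425]
cv2.imwrite("pics/s2.png",cv2.resize(c[:,:,::-1],None,fx=3.8,fy=3.8,interpolation=cv2.INTER_CUBIC))
E
```

```text
top rim [522.4  61.6] [82.1 88.4] long dir 96.2
scene rim [519.8 102.7] [ 83.9 165.9] long dir 95.94
```

View pics/s2.png

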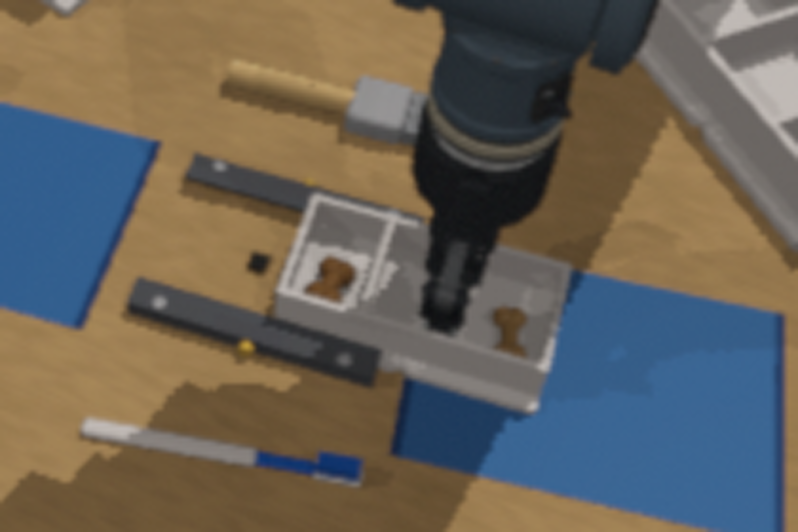

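The picture shows the tray halfway out at about (425,290), square in the rails, with both bones in it. The black stop at (258,262) is behind it. I'll keep going until it is clear.

Emit:
{"fn": "arm_command", "kwargs": {"increments": [-0.003, 0.03, 0, 0, 0, 0, 0.4, -0.0053, 0.053, 0, 0, 0, 0, 0.4, -0.0053, 0.053, 0, 0, 0, 0, 0.4, -0.0053, 0.053, 0, 0, 0, 0, 0.4, -0.0053, 0.053, 0, 0, 0, 0, 0.4, -0.0053, 0.053, 0, 0, 0, 0, 0.4, -0.0053, 0.053, 0, 0, 0, 0, 0.4, -0.0053, 0.053, 0, 0, 0, 0, 0.4, -0.0053, 0.053, 0, 0, 0, 0, 0.4, -0.003, 0.035, 0, 0, 0, 0, 0.4, -0.002, 0.015, 0, 0, 0, 0, 0.4, 0, 0, 0, 0, 0, 0, 0.4]}}

```text
time: 9.65
ee_pos: [0.5102, 0.1926, 0.0373]
orientation: [3.141, -0.0, 1.674]
ft_force: [-0.4, -0.2, 0.6]
gripper_width: 0.404
grip_force: 0.0
```

```bash
python3 - <<'E'
from h import *
for n in("top","scene"):
    im,d=env.snapshot(n); rim(n,cloud(n,d),d)
E
```

```text
top rim [515.3 138.2] [81.  91.8] long dir 96.17
scene rim [511.8 178. ] [ 83.1 166.6] long dir 95.67
```

The tray is clear of the rails. I'll push straight for a bit more, then turn +4.9° and shift in x while pushing onto the mat.

Emit:
{"fn": "arm_command", "kwargs": {"increments": [-0.003, 0.031, 0, 0, 0, 0, 0.46, -0.003, 0.031, 0, 0, 0, 0, 0.46, -0.003, 0.031, 0, 0, 0, 0, 0.46, 0.0094, 0.0167, 0, 0, 0, 0.0017, 0.46, 0.0094, 0.0167, 0, 0, 0, 0.0017, 0.46, 0.0094, 0.0167, 0, 0, 0, 0.0017, 0.46, 0.0094, 0.0167, 0, 0, 0, 0.0017, 0.46, 0.0094, 0.0167, 0, 0, 0, 0.0017, 0.46, 0.0094, 0.0167, 0, 0, 0, 0.0017, 0.46, 0.0094, 0.0167, 0, 0, 0, 0.0017, 0.46, 0.0094, 0.0167, 0, 0, 0, 0.0017, 0.46, 0, 0, 0, 0, 0, 0, 0.46]}}

```text
time: 10.95
ee_pos: [0.5209, 0.2266, 0.0374]
orientation: [3.14, -0.0, 1.76]
ft_force: [0.6, -0.2, 0.4]
gripper_width: 0.454
grip_force: 0.0
```

```bash
python3 - <<'E'
from h import *
for n in("top","scene"):
    im,d=env.snapshot(n); rim(n,cloud(n,d),d)
E
```

```text
top rim [525.9 170.6] [81.3 87.1] long dir 97.23
scene rim [520.9 212.3] [ 83.6 166.1] long dir 98.25
```

Emit:
{"fn": "arm_command", "kwargs": {"increments": [-0.012, 0, 0, 0, 0, 0, 0.46, -0.0018, 0.01, 0, 0, 0, 0, 0.46, -0.0018, 0.01, 0, 0, 0, 0, 0.46, -0.0018, 0.01, 0, 0, 0, 0, 0.46, -0.0018, 0.01, 0, 0, 0, 0, 0.46, 0, 0, 0, 0, 0, 0, 0.46]}}

```text
time: 11.65
ee_pos: [0.5173, 0.2322, 0.0374]
orientation: [3.141, -0.0, 1.759]
ft_force: [-0.1, -0.8, 0.7]
gripper_width: 0.466
grip_force: 0.7
```

```bash
python3 - <<'E'
from h import *
for n in("top","scene"):
    im,d=env.snapshot(n); rim(n,cloud(n,d),d)
E
```

```text
top rim [526.5 179.4] [81.6 93.9] long dir 100.23
scene rim [520.7 217.6] [ 85.2 166.2] long dir 99.89
```

Emit:
{"fn": "arm_command", "kwargs": {"increments": [0.01, -0.05, 0, 0, 0, 0, 0.4, 0.01, -0.05, 0, 0, 0, 0, 0.4, 0, 0, 0.2, 0, 0, 0, 0.4, 0, 0, 0.3, 0, 0, 0, 0.4, 0, 0, 0.3, 0, 0, 0, 0.4, 0, -0.3, 0.2, 0, 0, 0, 0.4, 0, -0.3, 0, 0, 0, 0, 0.4, 0, -0.3, 0, 0, 0, 0, 0.4, 0, -0.3, 0, 0, 0, 0, 0.4, 0, -0.3, 0, 0, 0, 0, 0.4, 0, -0.3, 0, 0, 0, 0, 0.4, 0, -0.3, 0, 0, 0, 0, 0.4]}}

```text
time: 12.95
ee_pos: [0.5198, -0.0969, 0.1851]
orientation: [3.141, -0.0, 1.758]
ft_force: [0.9, 0.3, -0.6]
gripper_width: 0.399
grip_force: 0.0
```

```bash
cat > m.py <<'E'
from h import *
for n in("top","scene"):
    im,d=env.snapshot(n); P=cloud(n,d); rim(n,P,d,.028); rim(n,P,d,.031); mats(n,im)
    hsv=cv2.cvtColor(im,cv2.COLOR_RGB2HSV); b=(hsv[...,0]>98)&(hsv[...,0]<128)&(hsv[...,1]>130)
    b&=(abs(P[...,1]-.215)<.14)&(abs(P[...,0]-.523)<.12)
    rect(flat(n,b,.001),n+" left mat")
    if n=="top": c=im[140:240,100:260]
    cv2.imwrite("pics/m.png",cv2.resize(c[:,:,::-1],None,fx=5,fy=5,interpolation=cv2.INTER_CUBIC))
E
python3 m.py
```

```text
top rim [522.3 205.1] [ 80.6 147.6] long dir 99.29
top rim [526.7 206.3] [ 71.5 146.9] long dir 99.18
top mat [ 561.  -212.5] [154.5 204.6] long dir 97.63
top left mat [540.9 193.9] [151.2 251.4] long dir 106.95
scene rim [521.2 217.6] [ 83.  166.2] long dir 100.14
scene rim [521.  217.6] [ 82.4 166.4] long dir 99.78
scene mat [ 560.3 -204.8] [154.9 219.3] long dir 97.61
scene mat [522.9 215.9] [155.7 220.1] long dir 100.48
scene left mat [530.2 208. ] [167.  238.4] long dir 100.48
```

View pics/m.png

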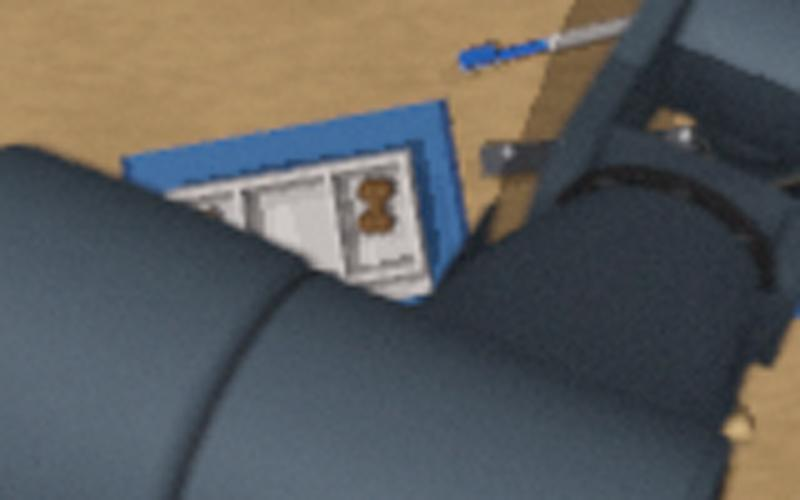

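The tray is on the mat with both bones in it (dark one at about (375,205)), but the elbow hides half of it. I'll move farther away for a clear check.

Emit:
{"fn": "arm_command", "kwargs": {"increments": [-0.15, -0.25, 0.1, 0, 0, 0, 0.4, -0.15, -0.25, 0.1, 0, 0, 0, 0.4, -0.15, -0.25, 0.1, 0, 0, 0, 0.4, -0.15, -0.25, 0.1, 0, 0, 0, 0.4, -0.15, -0.25, 0, 0, 0, 0, 0.4, -0.15, -0.25, 0, 0, 0, 0, 0.4, -0.15, -0.25, 0, 0, 0, 0, 0.4, -0.15, -0.25, 0, 0, 0, 0, 0.4, 0, -0.25, 0, 0, 0, 0, 0.4, 0, -0.25, 0, 0, 0, 0, 0.4, 0, 0, 0, 0, 0, 0, 0.4]}}

```text
time: 14.15
ee_pos: [0.34, -0.4747, 0.2451]
orientation: [3.141, 0.005, 1.756]
ft_force: [0.4, 0.7, 0.3]
gripper_width: 0.397
grip_force: 0.0
```

```bash
python3 m.py
```

```text
top rim [519.8 215. ] [ 81.  166.9] long dir 99.8
top rim [519.9 214.6] [ 81.  166.1] long dir 99.8
top mat [ 558.7 -205.4] [157.2 219.7] long dir 97.62
top mat [523.1 215.6] [154.4 220. ] long dir 100.47
top left mat [538.3 202.5] [179.6 251.2] long dir 100.47
scene rim [520.8 217.7] [ 84.3 166.4] long dir 100.38
scene rim [520.8 217.7] [ 84.3 166.4] long dir 100.38
scene mat [ 560.4 -205. ] [154.9 220. ] long dir 97.61
scene mat [523.  216.1] [155.4 219.7] long dir 100.62
scene left mat [530.8 204.5] [166.4 245.4] long dir 100.62
```

View pics/m.png

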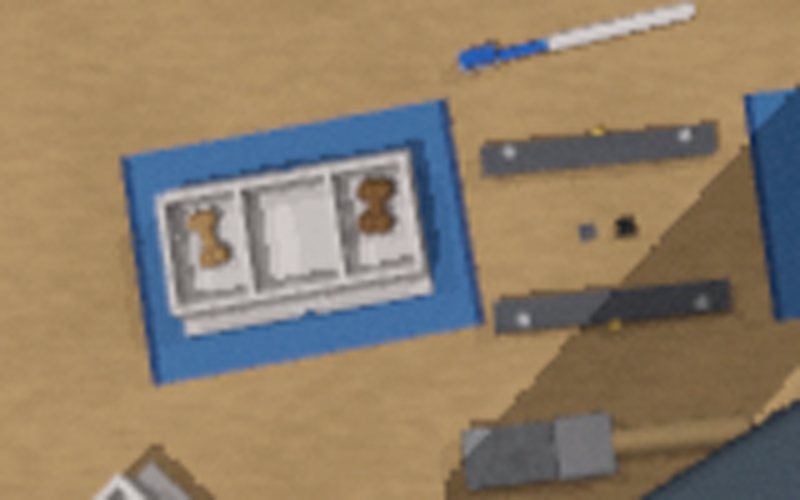

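The tray stands on the left mat, at about (295,235). It is within about 3 mm of the middle and 0.7° of square, with both bones in their compartments at (210,240) and (377,205). The brushes have not moved and the robot is clear, so I'm handing in.

```bash
python3 -c "
from workcell import env
print(env.close_job())"
```

```text
the job is handed in; nothing more can be done
None
```

The tray came free towards +y with about 10 N of push and now sits on the left mat, within about 3 mm of its middle and 1° of square, with both bones in it and the brushes and bottle untouched; the job is handed in.

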